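Fetch the shaker from under the cup rack with the grabber

ROBOT

A 7-joint arm with a two-finger parallel gripper is mounted at the origin on the work surface. World frame = base frame: x ahead of the robot, y to its left, z up, the work surface at z = 0. Lengths are in m, angles in rad, forces in N, time in s.
With the tool pointing down it reaches from about 0.425 to 0.925 m from the base axis. Payload 6.8 kg.
Tool frame: the origin (TCP) lies on the front face of the gripper's body, between the roots of the fingers; the fingertips stand 73 mm ahead of it and the grasp point (between the pads) lies 54 mm ahead of it (env.nose_length is the distance from the TCP to the fingertips, in m); z points along the fingers, y is the line along which they close (so a half turn about z gives the same grasp; the last joint's range is limited). The gripper opens to 85 mm and grips with 20 to 120 N. Pads are 22 mm wide; open, the fingers measure 114 mm over their backs; the gripper's body (76 mm by 85 mm) begins 54 mm behind the grasp point. The pads swing forward as they close: fully open they stand 13 mm farther back than shut.
Start: joints at [1.135, 0.477, 0.022, 1.555, -0.011, 1.109, -0.083], TCP at [0.217, -0.639, 0.304] pointing down, gripper open.
Joint ranges: [-2.96, 2.96], [-0.34, 2.1], [-1.41, 1.46], [0.24, 2.44], [-1.37, 4.51], [0.17, 1.92], [-2.96, 2.96]. Speed limits (rad/s): [2.39, 2.39, 3.14, 3.14, 3.14, 3.14, 3.14].

INTERFACE

Orientations are given as a unit quaternion [w, x, y, z].
In Python, from cell import env, kin, camera, calibration, job gives the robot as it stands. The module is installed in compiled form; this text tells all that it offers. Calls block until the motion is done:
- env.reach(position, orientation): joint-space move of the TCP to a pose.
- env.movel(position, velocity=0.15, rot=None, stop_force=None): straight line of the TCP; rot=None keeps the orientation; velocity is the mean speed in m/s. With stop_force (N) it stops when the force on the tool has changed by that much, and returns True; else False.
- env.goto_joints(angles): joint-space move.
- env.grip(opening, f_grip=None): finger opening in m; f_grip is the grip in N (None keeps the last); returns when the fingers have stopped.
- env.dwell(seconds).
- kin.inverse_kinematics(position, orientation): joint angles nearest the present ones, or None.
- env.get_state(): the state.
- camera(name): name is "side" or "top"; returns (picture, depth): 480x640x3 uint8, blue, green, red; 480x640 float32, m along the optical axis (not along the pixel's ray), 0 where there is no reading.
- calibration(name): a dict with "fx", "fy", "cx", "cy" (pixels), "rvec" (rotation vector, rad) and "tvec" (3), from world to camera coordinates, as OpenCV has them. Camera axes: x right, y down, z forward; pixel columns grow to the right and rows downward; lengths in m; the calibration is good to about 2 mm. A picture is of the moment at which its call begins. calibration takes no time and is no camera call.
A pose or a line that the arm cannot do raises env.PlanningError and nothing moves.
- job.job_done(): hands the job in; it is judged then, once.
The state is a dict: "time": time; "qpos": joint angles; "joint_velocities": joint speeds; "joint_torque": joint torques, N m; "tcp_pos": TCP position; "orientation": TCP orientation; "force": force on the tool from outside, world axes, zero at the start; "torque": the same for the moment, N m; "opening": finger opening in m; "gripper_force": force on a finger pad.
Only numpy, scipy, OpenCV 4.12 (cv2) and the standard library are available. Lean on these libraries where they do the work, as an engineer would, in place of code of your own. Each camera call takes 0.05 s, during which the arm holds its last target. There are 200 camera calls.

TASK

The small round steel shaker has ended up under the low wire cup rack. Take the grabber, reach in under the rack, squeeze its trigger so that its jaws close on the shaker, and bring it out and stand it upright on the black rubber mat. Let go so that the jaws open, leaving the grabber standing on its base out from under the rack; fetch the shaker only with the grabber, and leave the square tin and the other things on the counter where they are.

Things in the scene. Friction and masses are not known exactly. Their poses are not given: they have to be found in the camera images.
- rack: Fixed wire rack, 360 mm wide (y), 200 mm deep (x), open on all sides between four 8 mm corner legs; the gap under it is 75 mm high. Origin on the counter under the middle of its front edge, the one towards the robot's right (world -y); x points into the rack, roughly world +y. Stacks of black cups are fixed on its rear half (x from 117 mm), up to 260 mm above the counter.
- rack_rail (a point): Middle of the 12 mm steel rail on the rack that runs along the rack's y over the space in front of the gap, 50 mm ahead of the front edge, 200 mm above the counter, with slanting stays at its two ends only. A gripper working close to the front edge must lean back, away from the rack, to clear it.
- shaker_mid (a point): Centre (22 mm above its underside) of the small round steel shaker, an upright cylinder of 36 mm diameter, 44 mm tall with a domed top, about 60 g, standing under the rack 60 to 75 mm behind the front edge, on one side of its middle. z is its axis.
- tin_mid (a point): Centre (half-way up) of the small square steel tin, 40 x 40 x 36 mm, also under the rack, on the other side of its middle. To be left alone.
- grip (a point): Grip point of the grabber (0.23 kg, loose, standing on its base), 68 mm above its underside, midway between its two black handle bars. x points to its jaws, y left, z up. The bars lie side by side along y, 58 mm over their outer faces, each 10 mm thick, 26 mm wide, 80 mm long, leaning back 35 degrees (tops away from the jaws): grasp at that slant, fingers closing along y, outside both bars.
- reacher: The grabber's frame: origin on its underside below the grip point, axes as grip. Its base is 110 x 60 x 6 mm (x from -51 to 59 mm), on which it stands by itself; 10 x 30 mm risers join the bars' feet, up to 44 mm above the underside and no wider than the bars. The right bar and right jaw are fixed to it; the left ones are the trigger.
- jaws (a point): Middle between the grabber's jaws when relaxed, 115 mm ahead of the grip along x, 20 mm above the underside. The jaws are two shallow-V aluminium pads facing each other along y, 50 mm long, 5 mm thick, from 6 to 34 mm above the underside; relaxed they are 59 mm apart at their ends, 70 mm in the middle, 76 mm over the outside. Nothing of the jaws or their arms is higher than 34 mm.
- trigger (a joint): Trigger travel, m: 0 relaxed (jaws open) to 0.037. Left bar and left jaw are one part that slides along y: squeezing the bars brings the jaws together equally, mid-jaws in line with mid-bars. Its spring opens it with 9 N at 0, plus 120 N per m. On the shaker the jaws stop at about 0.034 (bars 24 mm over their outsides). With the bars held at 52 to 55 mm it can be carried, jaws open.
- mat_top (a point): Centre of the top of the black rubber mat, 130 x 130 mm, 2 mm thick, fixed flat on the counter; x and y along its sides.

How it is judged:
On the way:
1. the grabber's jaws are squeezed shut on the shaker while it is still under the rack (value of joint trigger above 0.028 m and contact force between shaker and reacher above 2 N and x of shaker_mid in the frame of rack above 0.03 m), for 0.2 s.
At the end, for the whole second after the job is handed in: The shaker stands upright (0.15 rad) and still on the mat, within 55 mm of its centre along each side; trigger released (under 5 mm); the grabber stands still on its base (0.25 rad), the middle of its jaws 20 mm or more in front of the rack (x of shaker_mid in the frame of mat_top between -0.055 and 0.055 m and y of shaker_mid in the frame of mat_top between -0.055 and 0.055 m and z of shaker_mid in the frame of mat_top below 0.027 m and angle between shaker_mid's own z axis and vertical below 0.15 rad and linear speed of each of shaker, reacher below 0.02 m/s and value of joint trigger below 0.005 m and angle between grip's own z axis and vertical below 0.25 rad and height (world z) of grip below 0.085 m and x of jaws in the frame of rack below -0.02 m); the robot touches nothing.
It fails at once if the robot's fingers touch the shaker (contact force between the fingers and shaker above 0.5 N).
It fails at once if the square tin is displaced by more than 30 mm (distance of tin_mid from where it was at the start of the episode above 0.03 m).
It fails at once if another thing on the counter is displaced by more than 40 mm (distance of any of tamper, jug, espresso_cup, paper_cup, syrup from where it was at the start of the episode above 0.04 m).
It also fails if it takes over 53 s, if anything falls off the work surface, if the arm or the gripper's body presses on something with over 40 N, if the wrist force passes 120 N, or if a joint passes its speed limit or range.

## Working session

There is one attempt and no reset: what is moved stays moved. The work goes in short steps, each a Python script; the robot and the scene stay as the last script left them, time stands still between calls to the robot, and variables do not carry over. Pictures are saved under pics/ and viewed, at most 10 in all, crops included, and the job is handed in when it is done.

```bash
ls; mkdir -p pics; cat > h.py <<'E'
import numpy as np, cv2
from cell import env, kin, camera, calibration, job
from scipy.spatial.transform import Rotation as R
def cal(n):
    c=calibration(n); return c, cv2.Rodrigues(np.array(c["rvec"],float))[0], np.array(c["tvec"],float).ravel()
def cloud(n,D):
    c,Rm,t=cal(n); v,u=np.mgrid[0:480,0:640]
    P=np.stack([(u-c["cx"])/c["fx"]*D,(v-c["cy"])/c["fy"]*D,D],-1)
    W=(P-t)@Rm; W[D==0]=np.nan; return W
def onz(n,u,v,z):
    c,Rm,t=cal(n); d=np.array([(u-c["cx"])/c["fx"],(v-c["cy"])/c["fy"],1])@Rm; o=-t@Rm
    return o+d*(z-o[2])/d[2]
def shot(n,tag):
    p,D=camera(n); cv2.imwrite(f"pics/{tag}.png",p); np.save(f"pics/{tag}.npy",D); return p,D
E
python3 - <<'E'
from h import *
for n in("side","top"):
    shot(n,n+"0"); c,Rm,t=cal(n); print(n,c["fx"],-t@Rm,Rm[2])
print(env.get_state())
E
```

```text
pics
side 602.4766147741598 [ 0.40906035 -0.88240614  0.75560292] [ 0.13862838  0.80009098 -0.58364081]
top 581.0947179757296 [ 4.18160554e-01 -2.52625119e-04  9.94229928e-01] [ 0.1637254  -0.02142453 -0.98627328]
{'time': 0.1, 'qpos': array([ 1.1349155 ,  0.47773038,  0.02236258,  1.55634254, -0.01149373,
        1.10931597, -0.08312175]), 'joint_velocities': array([ 3.37713782e-05, -1.85632785e-03,  1.85754201e-04, -8.37772938e-04,
        1.00785781e-03,  5.44075058e-04,  1.44708727e-03]), 'joint_torque': array([ 5.58765430e-03, -5.97755921e+01,  1.61444351e+00, -2.81948680e+01,
        1.28547373e-02,  5.06603887e-03,  2.89676102e-06]), 'tcp_pos': array([ 0.21716329, -0.63867509,  0.3030188 ]), 'orientation': array([-8.08807552e-04,  9.86601006e-01,  1.63149502e-01, -2.02927129e-04]), 'force': array([ 0.36173594, -0.09214505,  0.51773453]), 'torque': array([-0.00784059,  0.05299819,  0.06592672]), 'gripper_force': 0.0, 'opening': 0.085449254327297}
```

View pics/side0.png

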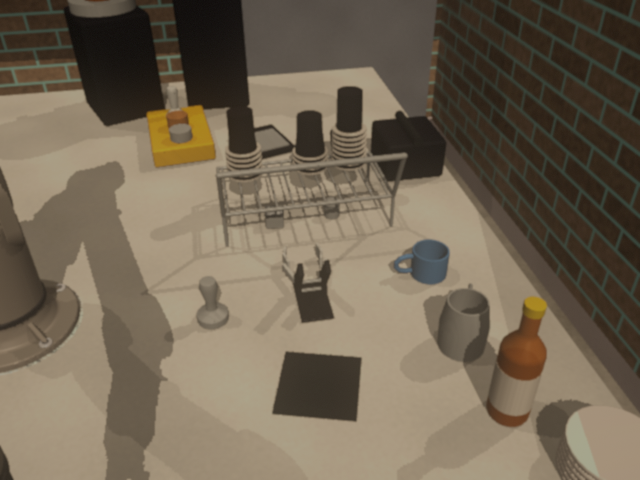

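View pics/top0.png

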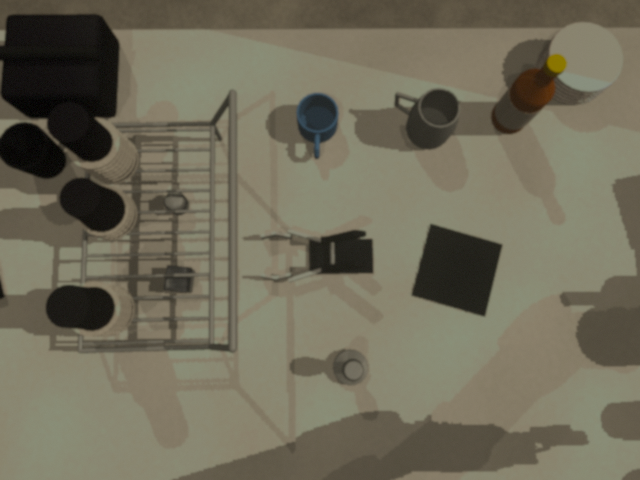

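The side view shows the rack, with the tin under it at about (275,215) and the shaker at about (331,208). The grabber is at (312,285) and the mat at (318,385). In the top view the shaker is at (176,203), the tin at (178,280), the grabber base spans x 310–372 at y≈255, and the mat is at (457,270). Next I'll view an enlarged crop.

```bash
python3 - <<'E'
from h import *
p=cv2.imread("pics/top0.png"); c=p[170:330,140:390]; cv2.imwrite("pics/c1.png",cv2.convertScaleAbs(cv2.resize(c,None,fx=3.2,fy=3.2,interpolation=cv2.INTER_CUBIC),alpha=1.6))
p=cv2.imread("pics/side0.png"); c=p[150:330,200:420]; cv2.imwrite("pics/c2.png",cv2.convertScaleAbs(cv2.resize(c,None,fx=3.3,fy=3.3,interpolation=cv2.INTER_CUBIC),alpha=1.3))
E
```

```text
(no output)
```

View pics/c1.png

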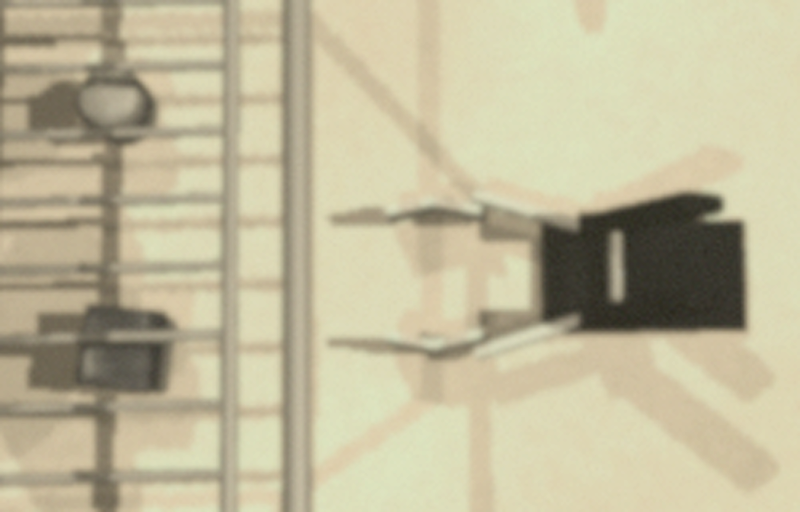

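View pics/c2.png

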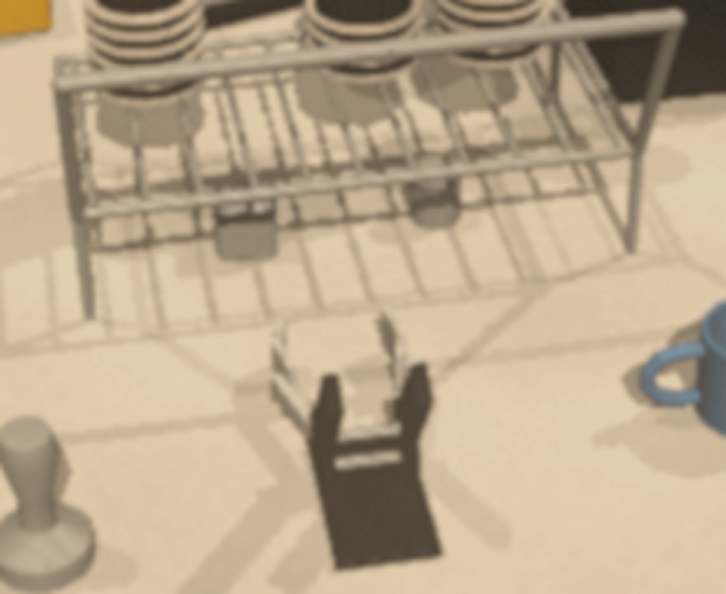

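The top crop shows the shaker dome at (113,102) and the tin at (125,348). The grabber base's rear edge is at x≈743 between y 222 and 328, and the jaws reach x≈330. In the side crop the rack's front feet are at (90,318) and (632,250), the shaker bottom is at (434,225), and the base's rear corners are at (340,570) and (440,552).

```bash
python3 - <<'E'
from h import *
np.set_printoptions(precision=4,suppress=True)
T=lambda x,y,z:onz("top",140+x/3.2,170+y/3.2,z)
S=lambda x,y,z:onz("side",200+x/3.3,150+y/3.3,z)
print("feet",S(90,318,0),S(632,250,0))
print("rail ends top",onz("top",233,94,.2),onz("top",233,348,.2))
print("shaker top",T(115,102,.04),"side bottom",S(434,226,0), "tin",T(125,348,.036),S(248,258,0))
print("base rear top",T(744,222,.006),T(744,329,.006),"side",S(340,568,.006),S(440,552,.006))
print("base front top",T(541,222,.006),T(541,328,.006))
print("jaw tips",T(332,217,.034),T(332,343,.034))
print("jaw mids",T(432,207,.034),T(432,348,.034))
print("mat",[onz("top",*q,.002) for q in((430,225),(502,243),(485,315),(413,295))])
D=np.load("pics/top0.npy");W=cloud("top",D)
for a,b,c,d in((195,210,170,182),(272,288,168,190),(245,265,340,368)): print(np.nanmedian(W[a:b,c:d].reshape(-1,3),0))
E
```

```text
feet [0.3963 0.1664 0.    ] [0.7585 0.1723 0.    ]
rail ends top [0.7559 0.1163 0.2   ] [0.397  0.1119 0.2   ]
shaker top [0.6341 0.2325 0.04  ] side bottom [0.6342 0.227  0.    ] tin [0.5057 0.2248 0.036 ] [0.5045 0.2139 0.    ]
base rear top [ 0.5722 -0.0983  0.006 ] [ 0.5144 -0.0967  0.006 ] side [ 0.5162 -0.0992  0.006 ] [ 0.5719 -0.0973  0.006 ]
base front top [0.5734 0.0111 0.006 ] [0.5163 0.0116 0.006 ]
jaw tips [0.5729 0.1197 0.034 ] [0.5071 0.1191 0.034 ]
jaw mids [0.5776 0.0676 0.034 ] [0.5039 0.0676 0.034 ]
mat [array([ 0.597 , -0.1997,  0.002 ]), array([ 0.5638, -0.3238,  0.002 ]), array([ 0.4404, -0.2868,  0.002 ]), array([ 0.4759, -0.1653,  0.002 ])]
[0.6333 0.2325 0.0424]
[0.504  0.2235 0.0359]
[ 0.5464 -0.0636  0.0061]
```

```bash
cat >> h.py <<'E'
np.set_printoptions(precision=4,suppress=True)
A=np.radians(35)
def ori(yaw,s=1):   # yaw = heading of grabber
    f=np.array([np.cos(yaw),np.sin(yaw),0]); tz=np.sin(A)*f-np.cos(A)*np.array([0,0,1]); 
    ty=s*np.cross([0,0,1],f); M=np.stack([np.cross(ty,tz),ty,tz],1)
    q=R.from_matrix(M).as_quat(); return q[[3,0,1,2]],tz
def tcp(g,yaw,back=0): return np.array(g)-(0.054+back)*ori(yaw)[1]
Y=np.radians(90.6)
E
python3 - <<'E'
from h import *
for s in(1,-1):
  for yaw in (Y,np.radians(75),np.radians(105)):
    for n,g,b in(("pre",(.543,-.047,.068),.1),("grasp",(.543,-.047,.068),0),("align",(.634,-.047,.074),0),("in",(.634,.117,.074),0),("mat",(.519,-.385,.07),0),("matback",(.519,-.385,.07),.12)):
      print(s,round(yaw,2),n,kin.inverse_kinematics(tcp(g,yaw,b),ori(yaw,s)[0]))
E
```

```text
1 1.58 pre [ 0.2965  0.5598  0.1045  1.8343 -0.6872  1.1303 -2.3159]
1 1.58 grasp [ 0.2705  0.6532  0.018   1.915  -0.7647  0.9367 -2.2666]
1 1.58 align [ 0.2094  0.7416  0.0527  1.6999 -0.749   1.0287 -2.374 ]
1 1.58 in [ 0.0526  0.6996 -0.0773  1.7848 -0.797   0.839  -2.5372]
1 1.58 mat [ 0.5985  0.8794  0.2355  1.451  -0.6041  1.3636 -2.0462]
1 1.58 matback [ 0.6426  0.8563  0.2973  1.2543 -0.5824  1.5918 -2.0835]
1 1.31 pre [ 0.3108  0.483   0.1173  1.978  -0.8244  0.9821 -2.4077]
1 1.31 grasp [ 0.2904  0.605   0.01    2.0254 -0.945   0.7937 -2.3261]
1 1.31 align [ 0.2201  0.6865  0.0483  1.8208 -0.9018  0.8677 -2.4615]
1 1.31 in [ 0.0549  0.6462 -0.0908  1.9039 -0.9747  0.6576 -2.6044]
1 1.31 mat [ 0.6136  0.8341  0.2587  1.5582 -0.7415  1.2539 -2.1629]
1 1.31 matback [ 0.6594  0.784   0.333   1.408  -0.6956  1.4679 -2.2051]
1 1.83 pre [ 0.2738  0.6244  0.0809  1.7087 -0.5685  1.2516 -2.2264]
1 1.83 grasp [ 0.2483  0.6956  0.0093  1.8183 -0.6175  1.0541 -2.1948]
1 1.83 align [ 0.1975  0.7906  0.0382  1.5911 -0.6151  1.1607 -2.2841]
1 1.83 in [ 0.0451  0.7512 -0.0829  1.6715 -0.6
[... 743 characters left out ...]
gn [ 0.6701  0.762  -0.5768  1.787  -0.3562  0.693   0.2487]
-1 1.31 in [ 0.4346  0.7274 -0.6028  1.8766 -0.4299  0.4962  0.0984]
-1 1.31 mat [ 1.0425  0.8537 -0.4099  1.5215 -0.2634  1.1116  0.611 ]
-1 1.31 matback [ 1.0851  0.7906 -0.381   1.3689 -0.2654  1.3419  0.6087]
-1 1.83 pre [ 0.7765  0.7151 -0.6482  1.6697 -0.1456  1.1614  0.5357]
-1 1.83 grasp [ 0.7232  0.797  -0.6566  1.7829 -0.1195  0.9561  0.5094]
-1 1.83 align [ 0.6582  0.8999 -0.6841  1.553  -0.0492  1.0685  0.4123]
-1 1.83 in [ 0.4242  0.8504 -0.6531  1.6415 -0.1595  0.8966  0.2957]
-1 1.83 mat [ 0.952   0.9447 -0.443   1.3327 -0.032   1.396   0.8675]
-1 1.83 matback [ 0.9533  0.9332 -0.4274  1.0944 -0.0418  1.6455  0.8723]
```

```bash
python3 - <<'E'
from h import *
g=(.543,-.047,.068); q,tz=ori(Y,-1)
env.reach(tcp(g,Y,.1),q)
print(env.movel(tcp(g,Y),.12,stop_force=8))
s=env.get_state();print(s["time"],s["tcp_pos"],s["force"])
env.grip(.053,20)
s=env.get_state();print(s["time"],s["opening"],s["gripper_force"],s["force"])
env.movel(tcp((.543,-.047,.075),Y),.05)
p,D=shot("side","s1"); t,_=shot("top","t1")
c=p[150:380,200:420]; a=cv2.resize(c,(480,502),interpolation=cv2.INTER_CUBIC)
c=t[160:340,180:440]; b=cv2.resize(c,(320,222)); 
m=np.zeros((502,800,3),np.uint8); m[:,:480]=a; m[:222,480:]=b; cv2.imwrite("pics/m1.png",cv2.convertScaleAbs(m,alpha=1.4))
s=env.get_state();print(s["time"],s["opening"],s["gripper_force"],s["force"],s["torque"])
E
```

```text
False
3.35 [ 0.5438 -0.0785  0.1126] [-0.0331 -0.6132  0.0585]
3.775 0.0532506909316275 0.0 [ 1.7774 -2.7944  7.104 ]
4.1667 0.05294223157811921 2.367512136697769 [-0.6011 -4.3308  5.8285] [-0.5653  0.1565  0.0626]
```

View pics/m1.png

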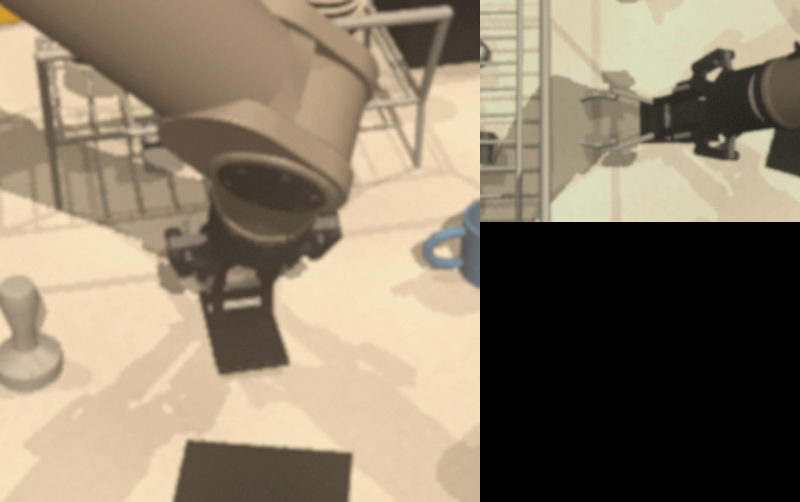

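The grabber is held by both bars with its jaws open, and the fingers sit outside the bars. I'll check the lift by depth and the settled force.

```bash
python3 - <<'E'
from h import *
s=env.get_state();print(s["time"],s["tcp_pos"],s["opening"],s["gripper_force"],s["force"],s["torque"])
D=np.load("pics/s1.npy");W=cloud("side",D)
# base patch: mosaic (250,340) -> side px
for x,y in((225,365),(280,357),(215,325),(270,320),(245,345)):
    u=200+x*220/480; v=150+y*230/502; u,v=int(u),int(v); print(np.nanmedian(W[v-1:v+2,u-1:u+2].reshape(-1,3),0))
Wt=cloud("top",np.load("pics/t1.npy"))
# jaw tops in top view
for x0,x1,y0,y1 in((582,640,85,106),(582,640,138,155)):
    u0,u1=[int(180+(x-480)*260/320) for x in(x0,x1)]; v0,v1=[int(160+y*180/222) for y in(y0,y1)]
    P=Wt[v0:v1,u0:u1].reshape(-1,3); P=P[P[:,2]>.025]; print(len(P),P[np.argsort(P[:,1])][::max(1,len(P)//12)])
E
```

```text
4.1667 [ 0.5436 -0.0787  0.1196] 0.05294223157811921 2.367512136697769 [-0.6011 -4.3308  5.8285] [-0.5653  0.1565  0.0626]
[ 0.5173 -0.0926  0.0117]
[ 0.5637 -0.0902  0.0118]
[ 0.5166 -0.0389  0.0094]
[ 0.5639 -0.0408  0.0101]
[ 0.5375 -0.0707  0.011 ]
172 [[0.5706 0.0109 0.028 ]
 [0.5689 0.0176 0.0283]
 [0.5744 0.0244 0.0268]
 [0.5797 0.0311 0.0262]
 [0.5816 0.0395 0.0253]
 [0.5813 0.0445 0.0275]
 [0.5725 0.0495 0.0295]
 [0.572  0.056  0.0334]
 [0.574  0.0628 0.0315]
 [0.5779 0.0696 0.0294]
 [0.576  0.0762 0.0306]
 [0.5709 0.0828 0.0315]
 [0.5714 0.0881 0.0284]]
174 [[0.5097 0.0114 0.0303]
 [0.5102 0.0165 0.0252]
 [0.5103 0.0248 0.0255]
 [0.5085 0.0314 0.0278]
 [0.5052 0.0381 0.0284]
 [0.5019 0.0431 0.029 ]
 [0.5098 0.0478 0.0341]
 [0.5084 0.0545 0.0319]
 [0.5086 0.0595 0.0307]
 [0.5089 0.0663 0.0288]
 [0.5091 0.073  0.0275]
 [0.5088 0.0809 0.0321]
 [0.5123 0.0876 0.0311]]
```

```bash
python3 - <<'E'
from h import *
import h
h.A=np.radians(37.2)
q,tz=ori(Y,-1)
env.movel(tcp((.5435,-.047,.078),Y),.05,rot=q)
env.movel(tcp((.6352,-.047,.078),Y),.1)
print(env.movel(tcp((.6352,.075,.078),Y),.08,stop_force=8))
p,_=shot("side","s2"); t,D=shot("top","t2")
W=cloud("top",D)
P=W[150:300,120:330].reshape(-1,3); 
for lo,hi in((.55,.6352),(.6352,.72)):
    Q=P[(P[:,0]>lo)&(P[:,0]<hi)&(P[:,2]>.02)&(P[:,2]<.05)]
    for y in np.arange(.13,.3,.015):
        k=Q[abs(Q[:,1]-y)<.0075]
        if len(k): print(round(y,3),len(k),k[:,0].min(),k[:,0].max(),np.median(k[:,2]))
a=cv2.resize(t[140:320,110:350],(800,600),interpolation=cv2.INTER_CUBIC); cv2.imwrite("pics/m2.png",cv2.convertScaleAbs(a,alpha=1.8))
s=env.get_state();print(s["time"],s["tcp_pos"],s["opening"],s["gripper_force"],s["force"],s["torque"])
E
```

```text
False
0.13 28 0.6022780218684867 0.6109544100967605 0.029048518137998892
0.145 20 0.5958216533650109 0.603283165332305 0.029945572282187506
0.16 60 0.591206000169346 0.6059744269591826 0.029113363341111753
0.175 22 0.595865322577229 0.6050423889634234 0.03531994025486883
0.19 39 0.5954833954335235 0.6021315326838721 0.03419236800848789
0.205 39 0.5969794129153096 0.605072393945146 0.03333714953873234
0.22 64 0.6004080349694871 0.6350740792791844 0.03623175153267906
0.235 87 0.6209529869169144 0.6351641755480697 0.04185836914730865
0.25 41 0.6213561706065496 0.6351441970811738 0.039923506648834386
0.13 30 0.6567753599285243 0.6644025727152318 0.030979503486464853
0.145 15 0.6637368129800691 0.6704118063264657 0.02883775267587237
0.16 55 0.6610695852259969 0.6755301002660897 0.02924898274145668
0.175 23 0.6616919469608987 0.6747438202746224 0.0329625533115466
0.19 45 0.6641216778792013 0.6708904215530145 0.03339675588282581
0.205 48 0.6604669819432246 0.6691350902431021 0.03278281206475254
0.22 61 0.6352454681568221 0.6665313268422907 0.038323700614489434
0.235 75 0.6357907202628826 0.6494680752042672 0.042702729442906755
0.25 33 0.6354484201256703 0.6501874796540745 0.04092956646979943
7.2583 [0.6357 0.0418 0.1209] 0.05326030524866168 4.279567077755928 [ 0.5739  0.7692 -2.2735] [-0.914   0.0118  0.019 ]
```

View pics/m2.png

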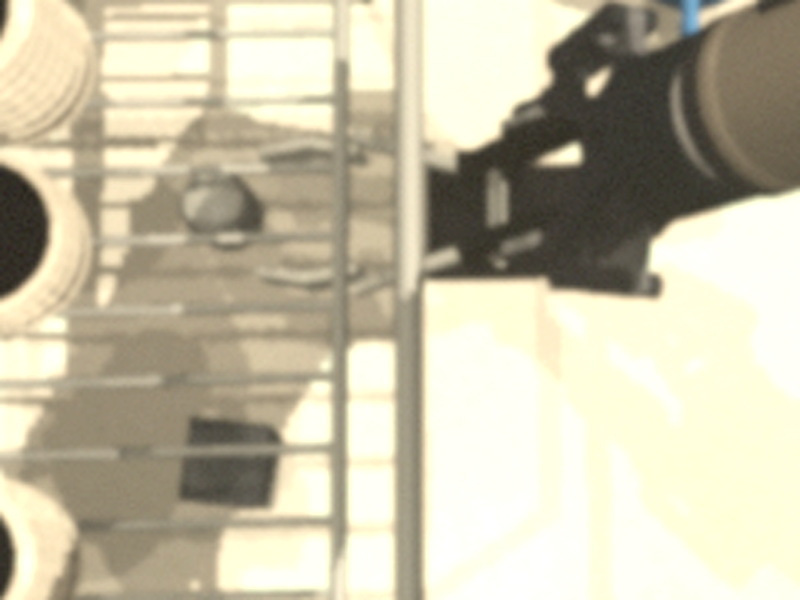

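The jaws straddle the shaker's line: tips at (260,150) and (260,272), shaker at (218,203). The tin, at (230,460), is clear, so I'll go in and squeeze.

```bash
python3 - <<'E'
from h import *
import h
h.A=np.radians(37.2)
q,tz=ori(Y,-1)
print(env.movel(tcp((.6358,.121,.078),Y),.06,stop_force=8))
s=env.get_state();print(s["time"],s["tcp_pos"],s["force"])
env.grip(.040,40); env.grip(.030); env.grip(.018); env.dwell(.4)
s=env.get_state();print(s["time"],s["opening"],s["gripper_force"],s["force"],s["torque"])
t,D=shot("top","t3"); W=cloud("top",D)
P=W[150:300,120:330].reshape(-1,3); 
Q=P[(P[:,0]>.58)&(P[:,0]<.72)&(P[:,2]>.02)&(P[:,2]<.06)]
for y in np.arange(.16,.3,.015):
        k=Q[abs(Q[:,1]-y)<.0075]
        if len(k): print(round(y,3),len(k),k[:,0].min(),k[:,0].max(),np.median(k[:,2]))
a=cv2.resize(t[140:320,110:350],(800,600),interpolation=cv2.INTER_CUBIC); cv2.imwrite("pics/m3.png",cv2.convertScaleAbs(a,alpha=1.8))
E
```

```text
False
8.175 [0.6363 0.0878 0.1208] [-0.5705  0.1896 -2.2099]
9.3333 0.022822752257823438 40.45278310775757 [ 0.3773 -1.0132 -1.0689] [-0.7661 -0.0716 -0.0704]
0.16 106 0.6218406566403062 0.646113297174317 0.04289806809062768
0.175 31 0.6174915771200438 0.6510688105920461 0.026861077023868706
0.19 67 0.6123430872742015 0.6542524095673201 0.027275736300959794
0.205 57 0.6079154709740177 0.6606416935892582 0.026765796355830273
0.22 177 0.6065981209750076 0.6615074865687174 0.03304039027081696
0.235 196 0.6105326634804508 0.6515489330256183 0.0417163167637985
0.25 127 0.6119963750488847 0.6515694047105207 0.037781885792993256
0.265 25 0.6150763240003853 0.6518943643699798 0.03033601491973189
```

View pics/m3.png

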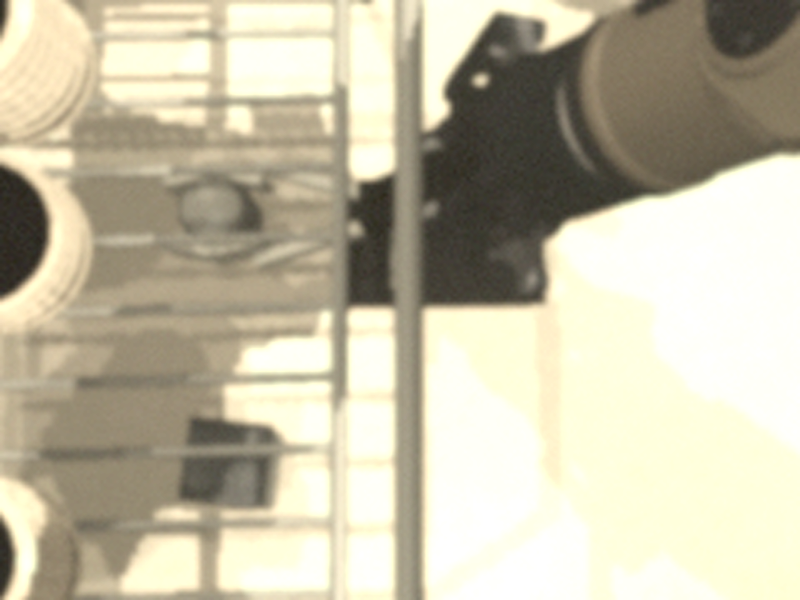

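The jaws are closed round the shaker at (215,210), fingers at 22.8 mm and 40 N. Next I'll lift a little, withdraw and carry it towards the mat.

```bash
python3 - <<'E'
from h import *
import h
h.A=np.radians(37.2)
q,tz=ori(Y,-1)
env.movel(tcp((.6358,.121,.085),Y),.04)
print(env.get_state()["force"])
print(env.movel(tcp((.6358,-.08,.085),Y),.12,stop_force=15))
env.movel(tcp((.6358,-.08,.11),Y),.1)
env.movel(tcp((.521,-.375,.11),Y),.15)
env.dwell(.3)
p,D=shot("side","s4"); t,Dt=shot("top","t4")
s=env.get_state();print(s["time"],s["tcp_pos"],s["opening"],s["gripper_force"],s["force"],s["torque"])
W=cloud("top",Dt); P=W.reshape(-1,3); k=P[(abs(P[:,0]-.519)<.03)&(abs(P[:,1]+.262)<.03)&(P[:,2]>.065)]
print(len(k),k.min(0),k.max(0),k.mean(0))
a=cv2.resize(p[220:480,180:440],(560,560),interpolation=cv2.INTER_CUBIC); b=cv2.resize(t[200:350,380:530],(240,240))
m=np.zeros((560,800,3),np.uint8); m[:,:560]=a; m[:240,560:]=b
cv2.imwrite("pics/m4.png",cv2.convertScaleAbs(m,alpha=1.5))
E
```

```text
[-0.2302  0.6829 -2.664 ]
False
14.5917 [ 0.5214 -0.4076  0.153 ] 0.023422587896600615 40.38057267665863 [-0.025  -0.0759 -2.8344] [-1.0069 -0.008  -0.0404]
455 [ 0.4965 -0.2818  0.065 ] [ 0.5417 -0.2335  0.0801] [ 0.5185 -0.2573  0.0716]
```

View pics/m4.png

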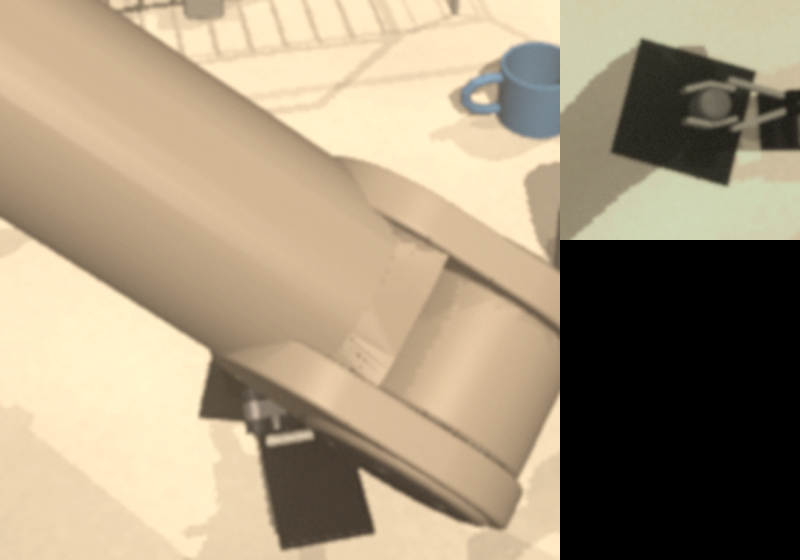

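The shaker is upright in the jaws over the mat at top inset (712,102). Next: lower until it touches, ease the jaws open, set the base down, release and back off.

```bash
python3 - <<'E'
from h import *
import h
h.A=np.radians(37.2)
q,tz=ori(Y,-1); st=lambda n:(lambda s:print(n,s["time"],s["tcp_pos"],s["opening"],s["force"]))(env.get_state())
env.movel(tcp((.521,-.385,.086),Y),.1)
hit=env.movel(tcp((.521,-.385,.074),Y),.015,stop_force=2.5); st(f"down {hit}")
env.grip(.030); env.grip(.036); st("eased")
pz=np.array(env.get_state()["tcp_pos"])
hit=env.movel(pz-[0,0,.012],.015,stop_force=2.5); st(f"base {hit}")
env.grip(.045); env.grip(.055); env.grip(.085); st("open")
p=np.array(env.get_state()["tcp_pos"])
print(env.movel(p-.11*tz,.08,stop_force=10)); st("back")
env.movel(p-.11*tz+[0,-.08,.08],.2); env.dwell(.3)
s,_=shot("side","s5"); t,D=shot("top","t5")
W=cloud("top",D); P=W.reshape(-1,3); k=P[(abs(P[:,0]-.519)<.05)&(abs(P[:,1]+.262)<.05)&(P[:,2]>.04)]
print(len(k),k.min(0),k.max(0),k.mean(0)); st("end")
a=cv2.resize(s[280:480,220:440],(440,400),interpolation=cv2.INTER_CUBIC); b=cv2.resize(t[190:370,390:570],(360,360),interpolation=cv2.INTER_CUBIC)
m=np.zeros((400,800,3),np.uint8); m[:,:440]=a; m[:360,440:]=b
cv2.imwrite("pics/m5.png",cv2.convertScaleAbs(m,alpha=1.6))
E
```

```text
down True 15.5167 [ 0.5214 -0.4178  0.1225] 0.023876591285330567 [ 0.3666 -1.939   3.0567]
eased 15.9917 [ 0.5206 -0.4175  0.1211] 0.03623396311190091 [-0.4047 -0.1867 -1.604 ]
base True 16.3333 [ 0.5207 -0.418   0.1193] 0.036312475679622425 [ 0.283  -2.444   4.1493]
open 17.2583 [ 0.5202 -0.4174  0.1183] 0.08521785816257506 [ 0.9093  0.0465 -0.1252]
False
back 18.7833 [ 0.5208 -0.4834  0.2055] 0.08499759754543375 [0.3335 0.7862 1.2252]
286 [ 0.5019 -0.2833  0.0401] [ 0.5351 -0.2511  0.0497] [ 0.5186 -0.2675  0.0441]
end 19.9 [ 0.5209 -0.5636  0.2858] 0.08495033301518502 [-0.9013 -0.3955  0.9061]
```

View pics/m5.png

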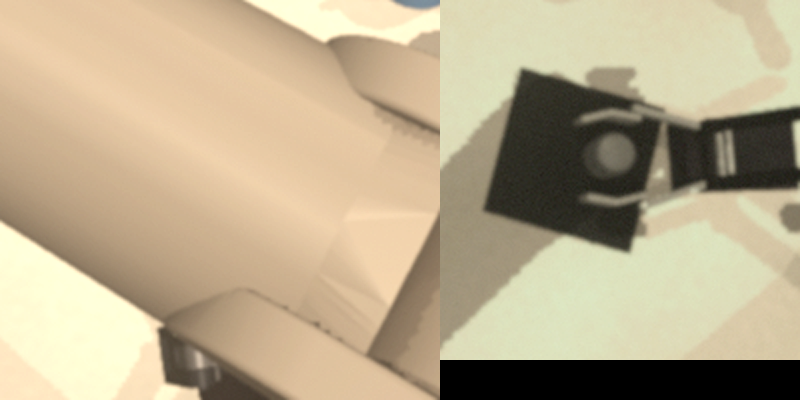

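The shaker stands on the mat at (610,152) in the top inset. The jaws are open to either side of it and the grabber is standing free. I'll do one numeric check of the base and jaws, then hand in.

```bash
python3 - <<'E'
from h import *
W=cloud("top",np.load("pics/t5.npy"))
b=W[255:275,515:545].reshape(-1,3); b=b[b[:,2]<.03]; A_=np.c_[b[:,:2],np.ones(len(b))]
c=np.linalg.lstsq(A_,b[:,2],rcond=None)[0]; print(len(b),b.mean(0),"slope",c[:2])
# jaws height and gap
P=W.reshape(-1,3); j=P[(abs(P[:,1]+.27)<.008)&(abs(P[:,0]-.519)<.06)&(P[:,2]>.015)]
print(j[:,0].min(),j[:,0].max(),np.percentile(j[:,2],[10,50,90]))
ok=np.all(abs(c[:2])<.1); print(ok)
if ok: print(job.job_done())
E
```

```text
499 [ 0.5246 -0.3655  0.0084] slope [0.0721 0.0601]
0.4768882529045434 0.5562991094212894 [0.0312 0.0426 0.0465]
True
the job is handed in; nothing more can be done
None
```

The shaker is standing upright on the mat, fetched only with the grabber. The grabber is standing on its base in front of the rack with its jaws open, and I've handed the job in at about 20 s of robot time, but no verdict came back.

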